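Load a paper roll on the door rack's spindle and press it home

TASK

Put the new paper roll on the upright spindle of the white rack tier and press it down past the orange spring tabs until it sits fully home, flat on its seat, then let go. The spindle is slack in its socket and leans, so feel for it; push firmly but stop at the bottom, because the plastic cracks if forced. Leave the jar, the cups, the pot and the spoon where they are.

Things in the scene. Friction and masses are not known exactly. Their poses are not given: they have to be found in the camera images.
- roll: White paper roll, standing on end on the dresser: rigid hollow cylinder 100 mm across, 100 mm tall, 45 mm bore right through (cardboard core), wall 27.5 mm thick; 0.14 to 0.24 kg. Too wide to span for most grippers; its wall can be pinched from above, one finger in the bore. Origin at its centre; z is its axis.
- roll_top (a point): Centre of the bore's upper mouth, 50 mm above the roll's origin, level with the flat top end (a ring from 22.5 to 50 mm radius) to push on. Once home it is 8 mm above the spindle's tip, so fingers deep in the bore keep the roll from going home: let go part way and push on the top end, on both sides of the bore, as a push on one side cocks it.
- rack: Bottom tier of a white plastic over-door rack, fixed on the dresser: floor 150 (x) by 360 (y) mm, 8 mm thick. Back panel along +x 105 mm high; two straps at y = +-165 mm rise from it to 153 mm. Its +y half is the roll bay: front lip 25 mm high, end wall 32 mm. Its -y half is a pocket with walls 75 mm high, the one at y = 0 included; the jar is in it. Origin: centre of the underside.
- seat: Grey seat disc, 84 mm across, round the spindle's foot, fixed to the rack at x = 0, y = +90 mm in its frame; x, y, z as the rack's. Origin: centre of its top face, 12 mm above the dresser, where the spindle's foot pivots. The roll is home when it lies flat on this disc: roll origin 50 mm above this origin. A hard stop; over 70 N of roll on disc cracks it.
- socket (a point): Ball socket at the centre of the seat, at its top face. The grey spindle rises 92 mm from it: 42 mm across (1.5 mm clear of the bore all round), nose tapered to 39 mm over the last 2 mm. Slack in the socket, it leans up to 0.13 rad (12 mm at the tip) any way and is not measured. It keeps its lean; a side push of some 4 N at the tip, as from the core, swings it.
- tabs (a point): Point 26 mm above the seat's origin, fixed to the rack, at the height of the crest of the three orange bowed spring tabs on the spindle (from 8 to 44 mm above the seat, 49 mm across at the crest). The core presses them in. A loose roll stops on them some 30 to 37 mm above the seat; from there to the seat it takes a steady push of roughly 8 to 20 N and stays where it is left.
- jar: Closed coffee jar of brown glass with a black cap, 72 mm diameter, 125 mm tall, standing in the rack's pocket on its 8 mm floor. Origin at the centre of its underside, z up. A bystander.
- cups: Stack of two green plastic cups, one in the other, 76 mm diameter at the rims, 112 mm tall, handled as one thing. Origin at the centre of the underside, z up. A bystander.
- pot: White ceramic pot with a blue lid, 86 mm diameter, 97 mm tall with the lid's knob. Origin at the centre of its underside, z up. A bystander.
- spoon: Aluminium spoon, 150 mm long, lying on the dresser along its own x axis. Origin under its middle. A bystander.
Mind the look-alikes: they are no part of the job. Leave any pink or yellow look-alike of the roll alone.

How it is judged:
On the way:
1. the roll is threaded on the spindle: its core surrounds the spindle and its underside is less than 60 mm above the seat (horizontal distance between roll and seat below 0.012 m and z of roll in the frame of seat below 0.11 m and angle between the z axis of roll and the z axis of seat, either way round below 0.2 rad), for 0.2 s.
At the end, for the whole second after the job is handed in: The roll is on the spindle, its axis within 4 mm of the spindle's and within 0.03 rad of vertical, its underside within 2.5 mm of the seat disc, at rest and let go (horizontal distance between roll and seat below 0.004 m and z of roll in the frame of seat below 0.0525 m and angle between the z axis of roll and the z axis of seat, either way round below 0.03 rad and linear speed of roll below 0.01 m/s); the robot touches nothing.
It fails at once if the roll is forced: it presses on the seat disc with more than 70 N (contact force between roll and seat above 70 N).
It fails at once if the coffee jar is moved more than 20 mm or tipped (distance of jar from where it was at the start of the episode above 0.02 m or angle between jar's own z axis and vertical above 0.3 rad).
It fails at once if the cups are moved more than 20 mm or tipped (distance of cups from where it was at the start of the episode above 0.02 m or angle between cups's own z axis and vertical above 0.3 rad).
It fails at once if the pot is moved more than 20 mm or tipped (distance of pot from where it was at the start of the episode above 0.02 m or angle between pot's own z axis and vertical above 0.3 rad).
It fails at once if the spoon is moved more than 20 mm (distance of spoon from where it was at the start of the episode above 0.02 m).
It also fails if it takes over 72 s, if anything falls off the work surface, if the arm or the gripper's body presses on something with over 40 N, if the wrist force passes 120 N, or if a joint passes its speed limit or range.

ROBOT

A 7-joint arm with a two-finger parallel gripper is mounted at the origin on the work surface. World frame = base frame: x ahead of the robot, y to its left, z up, the work surface at z = 0. Lengths are in m, angles in rad, forces in N, time in s.
With the tool pointing down it reaches from about 0.425 to 0.925 m from the base axis. Payload 6.8 kg.
Tool frame: the origin (TCP) lies on the front face of the gripper's body, between the roots of the fingers; the fingertips stand 73 mm ahead of it and the grasp point (between the pads) lies 54 mm ahead of it (env.nose_length is the distance from the TCP to the fingertips, in m); z points along the fingers, y is the line along which they close (so a half turn about z gives the same grasp; the last joint's range is limited). The gripper opens to 85 mm and grips with 20 to 120 N. Pads are 22 mm wide; open, the fingers measure 114 mm over their backs; the gripper's body (76 mm by 85 mm) begins 54 mm behind the grasp point. The pads swing forward as they close: fully open they stand 13 mm farther back than shut.
Start: joints at [-0.108, 0.477, 0.022, 1.555, -0.011, 1.109, -0.083], TCP at [0.675, 0, 0.304] pointing down, gripper open.
Joint ranges: [-2.96, 2.96], [-0.34, 2.1], [-1.41, 1.46], [0.24, 2.44], [-1.37, 4.51], [0.17, 1.92], [-2.96, 2.96]. Speed limits (rad/s): [2.39, 2.39, 3.14, 3.14, 3.14, 3.14, 3.14].

INTERFACE

Orientations are given as a unit quaternion [w, x, y, z].
In Python, from cell import env, kin, camera, calibration, job gives the robot as it stands. The module is installed in compiled form; this text tells all that it offers. Calls block until the motion is done:
- env.reach(position, orientation): joint-space move of the TCP to a pose.
- env.movel(position, velocity=0.15, rot=None, stop_force=None): straight line of the TCP; rot=None keeps the orientation; velocity is the mean speed in m/s. With stop_force (N) it stops when the force on the tool has changed by that much, and returns True; else False.
- env.goto_joints(angles): joint-space move.
- env.grip(opening, f_grip=None): finger opening in m; f_grip is the grip in N (None keeps the last); returns when the fingers have stopped.
- env.dwell(seconds).
- kin.inverse_kinematics(position, orientation): joint angles nearest the present ones, or None.
- env.get_state(): the state.
- camera(name): name is "scene" or "side" or "wrist"; returns (picture, depth): 384x512x3 uint8, blue, green, red; 384x512 float32, m along the optical axis (not along the pixel's ray), 0 where there is no reading.
- calibration(name): a dict with "fx", "fy", "cx", "cy" (pixels), "k1" (the pictures are not rectified: a ray, as slopes to the right and down, at radius r is drawn at 1 + k1 r^2 times it, then the intrinsics apply), "rvec" (rotation vector, rad) and "tvec" (3), from world to camera coordinates, as OpenCV has them. Camera axes: x right, y down, z forward; pixel columns grow to the right and rows downward; lengths in m; the calibration is good to about 2 mm. A picture is of the moment at which its call begins: read the wrist's pose just before it. calibration takes no time and is no camera call; for the wrist camera it gives the pose at the moment of the call.
A pose or a line that the arm cannot do raises env.PlanningError and nothing moves.
- job.job_done(): hands the job in; it is judged then, once.
The state is a dict: "time": time; "qpos": joint angles; "joint_velocities": joint speeds; "joint_torque": joint torques, N m; "tcp_pos": TCP position; "orientation": TCP orientation; "force": force on the tool from outside, world axes, zero at the start; "torque": the same for the moment, N m; "opening": finger opening in m; "gripper_force": force on a finger pad.
Only numpy, scipy, OpenCV 4.12 (cv2) and the standard library are available. Lean on these libraries where they do the work, as an engineer would, in place of code of your own. Each camera call takes 0.05 s, during which the arm holds its last target. There are 200 camera calls.

## Working session

There is one attempt and no reset: what is moved stays moved. The work goes in short steps, each a Python script; the robot and the scene stay as the last script left them, time stands still between calls to the robot, and variables do not carry over. Pictures are saved under pics/ and viewed, at most 10 in all, crops included, and the job is handed in when it is done.

```bash
mkdir -p pics; cat > h.py <<'E'
import numpy as np, cv2
from cell import env, kin, camera, calibration, job
def world(c,d,uv):
    K=np.array([[c['fx'],0,c['cx']],[0,c['fy'],c['cy']],[0,0,1]])
    uv=np.array(uv,float).reshape(-1,2)
    n=cv2.undistortPoints(uv.reshape(-1,1,2),K,np.array([c['k1'],0,0,0.])).reshape(-1,2)
    z=np.array([d[int(round(v)),int(round(u))] for u,v in uv])
    p=np.c_[n*z[:,None],z]
    R=cv2.Rodrigues(np.array(c['rvec'],float))[0]
    return (p-np.array(c['tvec']).ravel())@R
def cloud(c,d):
    v,u=np.mgrid[:384,:512]
    return world(c,d,np.c_[u.ravel(),v.ravel()]).reshape(384,512,3)
E
python3 - <<'E'
from h import *
for n in ("scene","side"):
    p,d=camera(n); c=calibration(n); np.savez(n+'.npz',p=p,d=d,**{k:np.array(v) for k,v in c.items()})
    cv2.imwrite(f'pics/{n}0.png',cv2.resize(p,(800,600)))
    print(n,c)
print(env.get_state())
E
```

```text
scene {'fx': 370.49117112976415, 'fy': 370.49117112976415, 'cx': 262.7928084785191, 'cy': 193.17284665053106, 'k1': -0.07813715532378797, 'rvec': array([ 1.93236951,  1.91834147, -0.51135847]), 'tvec': array([ 0.01746095, -0.44094502,  1.55996752])}
side {'fx': 368.51970859344675, 'fy': 368.51970859344675, 'cx': 255.1938592296523, 'cy': 192.2711382587448, 'k1': -0.057954831359559915, 'rvec': array([ 2.24955026, -0.41594738,  0.16045205]), 'tvec': array([-0.51813782,  0.1902608 ,  1.21693091])}
{'time': 0.1, 'qpos': array([-0.10809014,  0.47771983,  0.02235365,  1.55632913, -0.0114864 ,
        1.10929781, -0.0830852 ]), 'joint_velocities': array([-8.69799516e-05, -2.11316613e-03,  1.19359892e-03, -4.20311819e-03,
        1.29354198e-03,  5.51631967e-04, -2.77090960e-04]), 'joint_torque': array([ 5.69385389e-03, -5.97765398e+01,  1.61440808e+00, -2.81952703e+01,
        1.29656185e-02,  5.02699884e-03, -1.13572563e-05]), 'tcp_pos': array([ 6.74596184e-01, -1.75965126e-05,  3.03031355e-01]), 'orientation': array([-5.25039849e-04,  7.07098944e-01,  7.07114151e-01, -6.20556348e-04]), 'force': array([ 0.19614388,  0.8659991 , -1.29846214]), 'torque': array([-0.00732398, -0.02056515, -0.00874195]), 'gripper_force': 0.0, 'opening': 0.08555021505675653}
```

View pics/scene0.png

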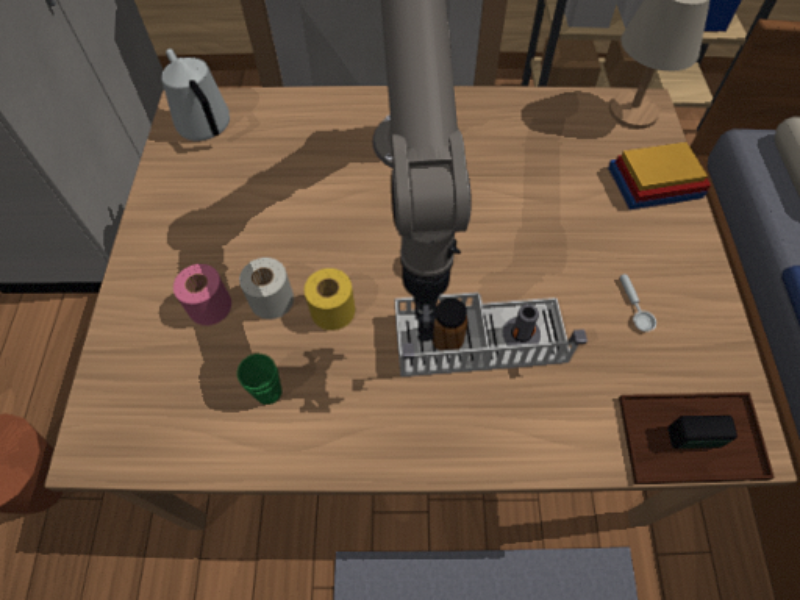

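View pics/side0.png

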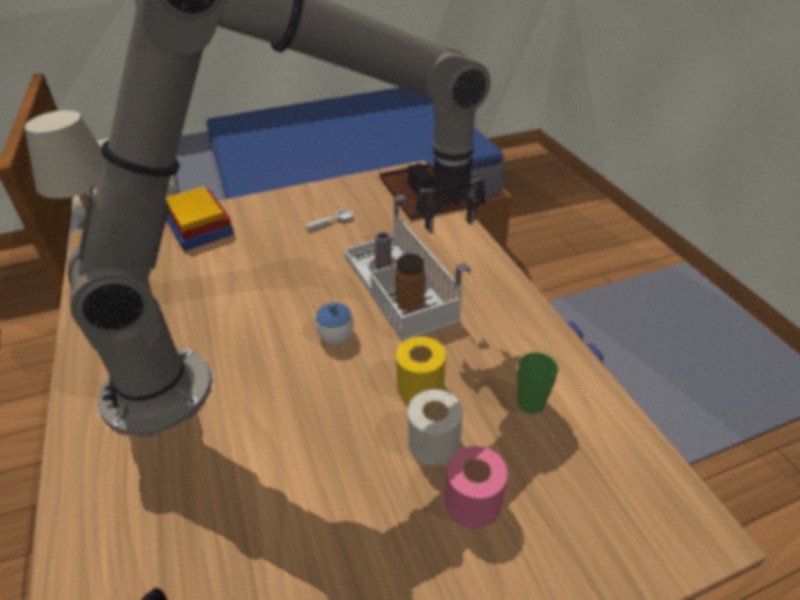

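The scene view shows the white roll at about (265,285), between the pink one (203,295) and the yellow one (330,298). The rack is at about (485,335), with its spindle at (525,318) and the jar at (450,322). The cups are at (262,378) and the spoon at (637,305). The side view shows the pot at (335,323).

```bash
cat > m.py <<'E'
from h import *
for n,s in (("scene",1),("side",1)):
    f=np.load(n+'.npz'); c={k:f[k] for k in f}; P=cloud(c,f['d']); p=f['p'].astype(int)
    k=0.64
    print(n)
    hsv=cv2.cvtColor(f['p'],cv2.COLOR_BGR2HSV)
    cent=(265,275) if n=="scene" else (435,408)
    v,u=np.mgrid[:384,:512]
    w=(np.hypot(u-cent[0]*k,v-cent[1]*k)<25)&(abs(P[...,2]-.1)<.006)&(hsv[...,1]<60)&(hsv[...,2]>90)
    Q=P[w]; print('rolltop',len(Q),Q.mean(0)); 
    from scipy.optimize import least_squares
    # ring: centre via mid of extent (minEnclosingCircle)
    print(cv2.minEnclosingCircle(Q[:,:2].astype(np.float32)))
    # pts
    pts=dict(scene=dict(tip=(527,310),jarcap=(449,312),cup=(259,368),spoon=(637,305),strap1=(579,338),pink=(200,270),yellow=(330,275),tabs=(524,330)),
             side=dict(tip=(383,238),jarcap=(410,265),cup=(537,362),pot=(334,315),strapA=(400,200),strapB=(462,268),pink=(477,453),yellow=(420,345)))[n]
    for a,(x,y) in pts.items(): print(a,world(c,f['d'],(x*k,y*k)).round(4))
    # rack points: heights .095-.16 near
    w=(P[...,0]>.55)&(P[...,0]<.95)&(P[...,1]>-.15)&(P[...,1]<.35)&(P[...,2]>.02)&(P[...,2]<.17)&(hsv[...,1]<60)&(hsv[...,2]>110)
    Q=P[w]; print('rack',len(Q),Q.min(0),Q.max(0),cv2.minAreaRect(Q[:,:2].astype(np.float32)))
    w=w&(P[...,2]>.085)&(P[...,2]<.115); Q=P[w]
    if len(Q)>5:
        print('panel',len(Q),Q.mean(0),cv2.fitLine(Q[:,:2].astype(np.float32),cv2.DIST_HUBER,0,.01,.01).ravel(),Q[:,1].min(),Q[:,1].max())
E
python3 m.py
python3 - <<'E'
import cv2,numpy as np
a=np.load('scene.npz')['p'][180:250,245:385]
b=np.load('side.npz')['p'][115:220,210:310]
a=cv2.resize(a,(800,400),interpolation=cv2.INTER_CUBIC);cv2.imwrite('pics/c1.png',a)
E
```

```text
scene
rolltop 467 [ 0.50314149 -0.33515901  0.09886954]
((0.501083254814148, -0.3356722295284271), 0.05201331898570061)
tip [[0.5888 0.2153 0.1022]]
jarcap [[0.6073 0.0534 0.1293]]
cup [[ 0.6938 -0.3295  0.0563]]
spoon [[0.5211 0.4939 0.0007]]
strap1 [[0.6777 0.2967 0.1513]]
pink [[ 0.4856 -0.4728  0.101 ]]
yellow [[ 0.5015 -0.1918  0.1023]]
tabs [[0.6144 0.2133 0.0628]]
rack 288 [ 0.55000037 -0.05425027  0.02016283] [0.71010832 0.313224   0.15314905] ((0.6170991063117981, 0.13040953874588013), (0.16125233471393585, 0.36178869009017944), 4.608833312988281)
panel 117 [0.67502366 0.12061049 0.10231997] [ 0.08216723 -0.99661857  0.67432547  0.13893068] -0.04387284750810993 0.2626131827347565
side
rolltop 609 [ 0.49711739 -0.34087159  0.09903935]
((0.499124139547348, -0.3379846215248108), 0.050999343395233154)
tip [[0.5894 0.2051 0.1045]]
jarcap [[0.5989 0.0419 0.132 ]]
cup [[ 0.7401 -0.2903  0.0847]]
pot [[0.4034 0.0036 0.0764]]
strapA [[0.666  0.2858 0.152 ]]
strapB [[ 0.6909 -0.0371  0.1532]]
pink [[ 0.529  -0.4483  0.1022]]
yellow [[ 0.5365 -0.1737  0.0994]]
rack 488 [ 0.55189092 -0.05717945  0.02025511] [0.70632127 0.31344197 0.15311195] ((0.6183822751045227, 0.12834103405475616), (0.15610475838184357, 0.3653254508972168), 3.666625499725342)
panel 142 [0.67161859 0.11007088 0.09877596] [ 0.08368821 -0.99649197  0.6702545   0.13194783] -0.04580286400647147 0.28293294034224375
```

View pics/c1.png

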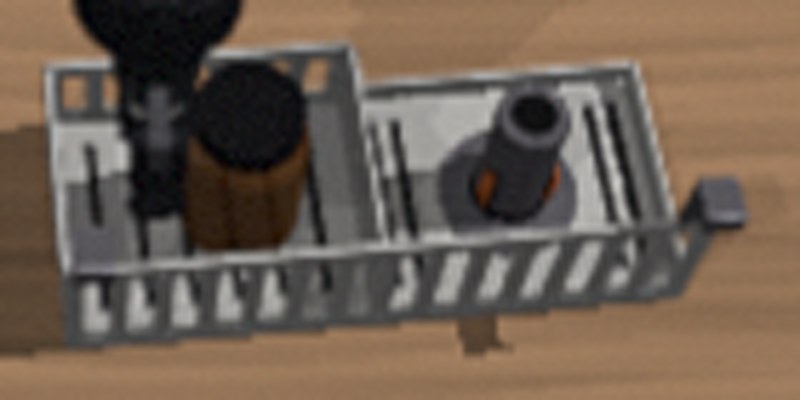

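The crop shows the spindle tip at about (533,108), with the seat around (510,195). The spindle leans toward the robot (−x). The seat comes out at about (0.611, 0.219) and the roll at (0.500, −0.337), which agrees in both cameras. Next I'll check the spindle tip with the wrist camera.

```bash
python3 - <<'E'
from h import *
q=[0,.70711,.70711,0]
env.reach([0.58,0.215,0.33],q)
p,d=camera("wrist"); c=calibration("wrist"); np.savez('w1.npz',p=p,d=d,**{k:np.array(v) for k,v in c.items()})
R=cv2.Rodrigues(np.array(c['rvec']))[0]; print('cam at',-R.T@np.array(c['tvec']).ravel(), 'axis',R[2])
cv2.imwrite('pics/w1.png',cv2.resize(p,(800,600)))
P=cloud(c,d)
for lo,hi in ((.085,.112),(.055,.08),(.1,.108)):
    w=(P[...,2]>lo)&(P[...,2]<hi)&(abs(P[...,0]-.60)<.035)&(abs(P[...,1]-.215)<.04)
    Q=P[w]; print(lo,len(Q))
    if len(Q)>5: print(Q.min(0),Q.max(0),cv2.minEnclosingCircle(Q[:,:2].astype(np.float32)))
w=(abs(P[...,2]-.012)<.0035)&(abs(P[...,0]-.61)<.06)&(abs(P[...,1]-.215)<.06)
Q=P[w]; print('seat',len(Q),Q.min(0),Q.max(0),cv2.minEnclosingCircle(Q[:,:2].astype(np.float32)))
print(env.get_state()['time'])
E
```

```text
cam at [0.58053803 0.28947156 0.40005242] axis [-0.00123302 -0.30149479 -0.95346703]
0.085 1068
[0.57170726 0.19676945 0.0853748 ] [0.61327558 0.23882153 0.10744297] ((0.5926584005355835, 0.21775616705417633), 0.021210039034485817)
0.055 105
[0.57042885 0.2130709  0.05500596] [0.60959287 0.23946304 0.07988446] ((0.5900108814239502, 0.22137102484703064), 0.021368449553847313)
0.1 999
[0.57170726 0.19676945 0.1003871 ] [0.61327558 0.23851081 0.10744297] ((0.5926752686500549, 0.2176649123430252), 0.02111746184527874)
seat 2965 [0.55002949 0.1550135  0.00850022] [0.66805604 0.27438801 0.01538353] ((0.6093953847885132, 0.21490302681922913), 0.08218704909086227)
1.0917
```

View pics/w1.png

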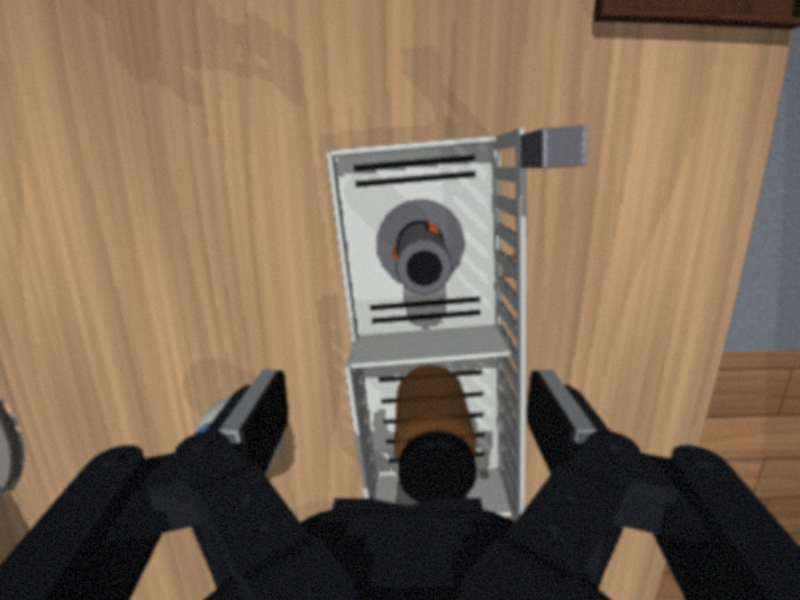

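The wrist view shows the spindle tip at (424,268), measured at (0.593, 0.218, 0.104). The seat disc spans columns 377–464 around row 244. Next I'll compute the seat centre and pick up the roll.

```bash
python3 - <<'E'
from h import *
f=np.load('w1.npz'); c={k:f[k] for k in f}
d=f['d'].copy()
k=.64
L=[(379,244),(462,244),(420,201),(382,228),(458,226)]
pts=world(c,d,[(a*k,b*k) for a,b in L]); print(pts.round(4))
from scipy.optimize import least_squares
r=least_squares(lambda s:np.hypot(pts[:,0]-s[0],pts[:,1]-s[1])-.041,[.61,.215]); print('seat',r.x,r.fun)
q=[0,.70711,.70711,0]
cx,cy=0.500,-0.337
env.grip(0.046,60)
env.reach([cx-.035,cy,.30],q)
p,dd=camera("wrist"); cw=calibration("wrist"); P=cloud(cw,dd)
w=(abs(P[...,2]-.1)<.004)&(np.hypot(P[...,0]-cx,P[...,1]-cy)<.06); Q=P[w]
print('roll',len(Q),Q.min(0),Q.max(0),cv2.minEnclosingCircle(Q[:,:2].astype(np.float32)))
cv2.imwrite('pics/w2.png',cv2.resize(p,(800,600)))
print(env.get_state()['time'],env.get_state()['opening'])
E
```

```text
[[0.554  0.2185 0.0132]
 [0.6323 0.2181 0.0119]
 [0.5923 0.2581 0.0128]
 [0.557  0.2334 0.0123]
 [0.6279 0.2353 0.013 ]]
seat [0.59305565 0.21592252] [-0.00183639 -0.0016443   0.00120722 -0.00095881 -0.00118111]
roll 5375 [ 0.45075992 -0.3858316   0.09600442] [ 0.54927616 -0.28635702  0.10317044] ((0.49984079599380493, -0.336030513048172), 0.05020624026656151)
3.65 0.04579593870655259
```

View pics/w2.png

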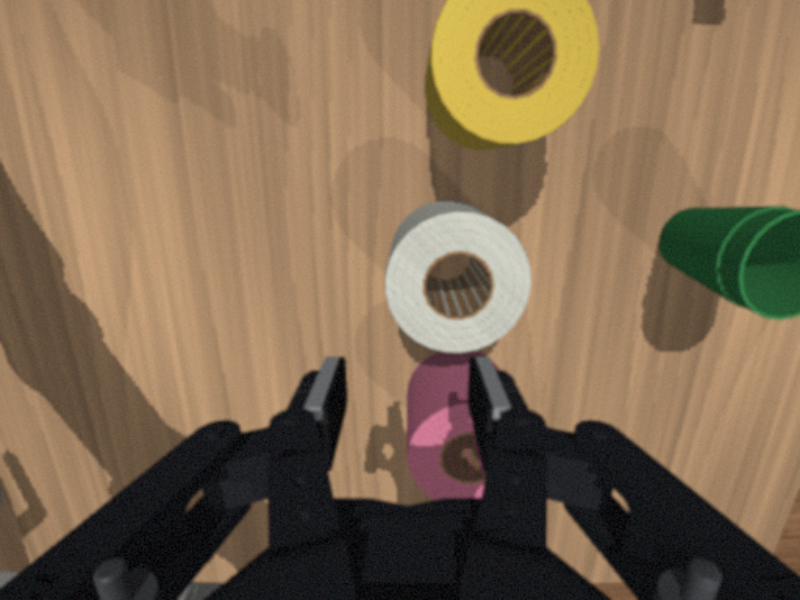

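The wrist view shows the roll centred at (458,283), measured at (0.4999, −0.3360), and the fingers are clear of the pink roll. The seat is at (0.593, 0.216), so the lean is small. Grasping now.

```bash
python3 - <<'E'
from h import *
cx,cy=0.4999,-0.3360
print(env.movel([cx-.035,cy,.141],velocity=.12,stop_force=12))
env.grip(0.0,60)
s=env.get_state(); print(s['opening'],s['gripper_force'],s['force'],s['tcp_pos'],s['time'])
env.movel([cx-.035,cy,.35],velocity=.2)
s=env.get_state(); print(s['opening'],s['gripper_force'],s['force'],s['tcp_pos'],s['time'])
p,d=camera("wrist"); c=calibration("wrist"); P=cloud(c,d)
w=(abs(P[...,2]-.309)<.008)&(np.hypot(P[...,0]-cx,P[...,1]-cy)<.06)
hsv=cv2.cvtColor(p,cv2.COLOR_BGR2HSV); w&=(hsv[...,1]<60)&(hsv[...,2]>110); Q=P[w]
print(len(Q),Q.min(0),Q.max(0),cv2.minEnclosingCircle(Q[:,:2].astype(np.float32)))
A=np.c_[Q[:,:2]-Q[:,:2].mean(0),np.ones(len(Q))]; print('plane',np.linalg.lstsq(A,Q[:,2],rcond=None)[0])
cv2.imwrite('pics/w3.png',cv2.resize(p,(800,600)))
E
```

```text
False
0.0284178430310246 58.68346857401775 [-0.6643145   0.39949359  6.29524874] [ 0.46516037 -0.33642286  0.14196081] 5.4167
0.028640457576502947 58.65663182688877 [-0.55617491  0.17850892 -2.29212799] [ 0.46435235 -0.3355405   0.34863459] 6.6083
16352 [ 0.44465563 -0.38278283  0.30103566] [ 0.54855653 -0.28491569  0.31561232] ((0.49599918723106384, -0.33541184663772583), 0.05264026299118996)
plane [-0.00282692 -0.00621879  0.306807  ]
```

View pics/w3.png

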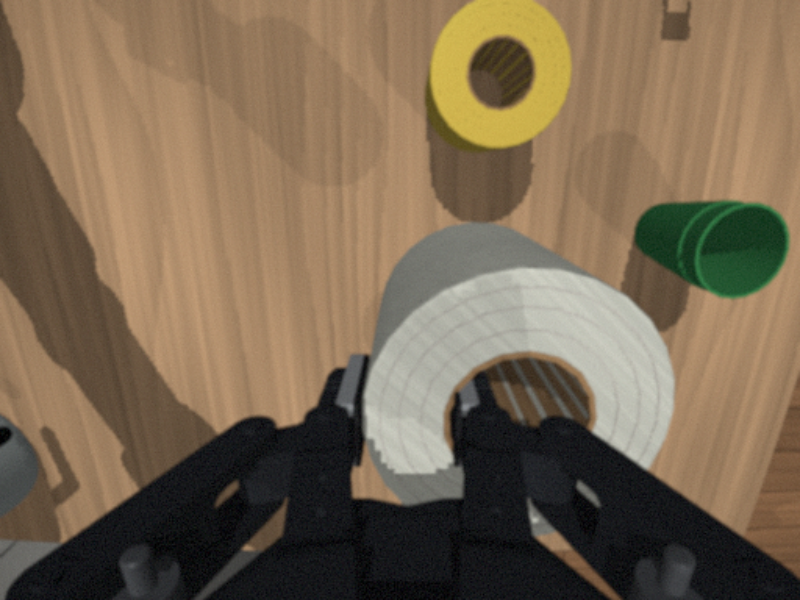

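The roll is held level, with its centre 34.5 mm in +x from the TCP and its underside 142 mm below it. Now I'll carry it over the spindle and feel down onto it.

```bash
cat > go.py <<'E'
from h import *
q=[0,.70711,.70711,0]
def S(m=''):
    s=env.get_state(); print(m,s['tcp_pos'].round(4),s['force'].round(2),round(s['opening'],4),round(s['time'],2)); return s
E
python3 - <<'E'
from go import *
x,y=.5926-.0345,.2177-.0003
env.reach([x,y,.35],q)
p,d=camera("wrist"); c=calibration("wrist"); P=cloud(c,d)
hsv=cv2.cvtColor(p,cv2.COLOR_BGR2HSV)
w=(abs(P[...,2]-.307)<.007)&(np.hypot(P[...,0]-.5926,P[...,1]-y)<.06)&(hsv[...,1]<60)&(hsv[...,2]>110); Q=P[w]; print(Q.min(0),Q.max(0))
S('above')
env.movel([x,y,.262],velocity=.15); S('near')
print(env.movel([x,y,.215],velocity=.03,stop_force=6)); S('thread')
E
```

```text
[0.54400572 0.16789511 0.30000284] [0.64249619 0.2663416  0.31038011]
above [0.5586 0.2159 0.35  ] [-0.3  -0.37 -2.21] 0.0284 8.72
near [0.5587 0.2175 0.2628] [ 0.44 -0.17 -1.36] 0.0287 9.46
False
thread [0.5582 0.2174 0.2152] [ 0.39  0.07 -2.6 ] 0.0282 11.18
```

The roll passed the tip without any contact force. Continuing down to the tabs while easing toward the seat centre.

```bash
python3 - <<'E'
from go import *
x,y=.593-.0345,.2165-.0003
print(env.movel([x,y,.187],velocity=.03,stop_force=7)); S('tabs')
p,d=camera("side"); cv2.imwrite('pics/s2.png',cv2.resize(p[90:230,190:330],(600,600),interpolation=cv2.INTER_CUBIC))
E
```

```text
False
tabs [0.5584 0.2167 0.1872] [-1.22  2.9   0.42] 0.0284 12.26
```

View pics/s2.png

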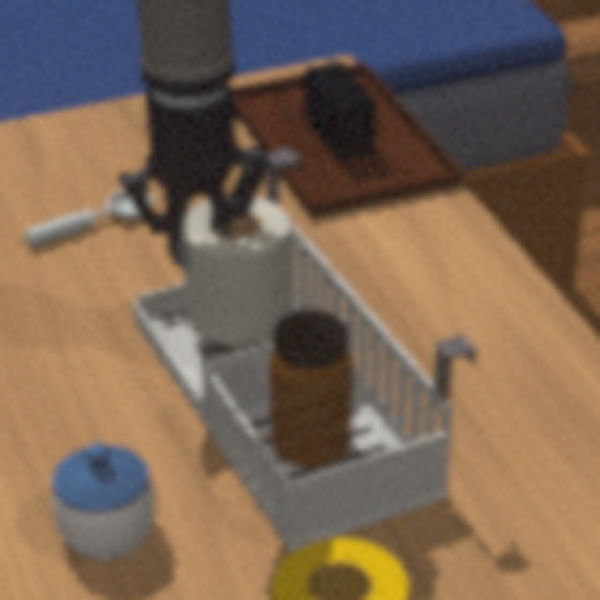

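The side view confirms the roll is on the spindle, at about (240,270) in the crop, with jar and pot undisturbed. Now let go, rise, locate the top, and press with the fingers straddling the bore.

```bash
cat >> go.py <<'E'
def top(zlo,zhi):
    p,d=camera("wrist"); c=calibration("wrist"); P=cloud(c,d)
    hsv=cv2.cvtColor(p,cv2.COLOR_BGR2HSV)
    w=(P[...,2]>zlo)&(P[...,2]<zhi)&(np.hypot(P[...,0]-.593,P[...,1]-.217)<.065)&(hsv[...,1]<60)&(hsv[...,2]>90); Q=P[w]
    A=np.c_[Q[:,:2]-Q[:,:2].mean(0),np.ones(len(Q))]
    print('top',len(Q),cv2.minEnclosingCircle(Q[:,:2].astype(np.float32)),'plane',np.linalg.lstsq(A,Q[:,2],rcond=None)[0].round(4))
    return p
E
python3 - <<'E'
from go import *
s=S()['tcp_pos']
env.grip(.045); S('open')
env.movel([s[0],s[1],.29],velocity=.15)
env.movel([.575,.2165,.30],velocity=.15)
p=top(.125,.165)
env.grip(.060,60); S()
cv2.imwrite('pics/w4.png',cv2.resize(p,(600,450)))
E
```

```text
[0.5585 0.2167 0.1872] [-1.44  2.92 -0.75] 0.0285 12.31
open [0.5588 0.2154 0.187 ] [-0.35  0.36  0.1 ] 0.0446 12.62
top 6961 ((0.5899243354797363, 0.21719659864902496), 0.05028887465596199) plane [0.018  0.0083 0.1412]
 [0.5746 0.2165 0.2997] [ 0.11 -0.15 -0.18] 0.0601 14.07
```

View pics/w4.png

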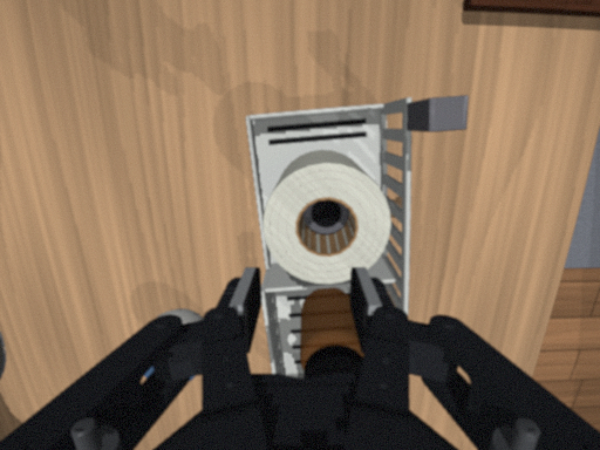

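The roll sits loosely on the tabs with its spindle inside the bore (325,213). Its top is at z=0.141, nearly level. Pressing now.

```bash
python3 - <<'E'
from go import *
x,y=.5912,.217
env.movel([x,y,.235],velocity=.15); S('pre')
print(env.movel([x,y,.19],velocity=.03,stop_force=4)); S('touch')
r=env.movel([x,y,.170],velocity=.015,stop_force=32); print(r); s=S('pressed')
env.dwell(.2); S()
E
```

```text
pre [0.5914 0.2172 0.2354] [-0.75  0.25  0.93] 0.06 14.68
True
touch [0.5912 0.2169 0.2077] [-0.36  0.17  0.7 ] 0.0601 15.59
True
pressed [0.5916 0.2185 0.1797] [-1.38 -0.33  5.44] 0.06 17.46
 [0.5915 0.2185 0.1796] [-1.85 -0.25  5.48] 0.0602 17.66
```

The press travelled 28 mm before the hard stop, which fits home. Rising to verify.

```bash
python3 - <<'E'
from go import *
env.movel([.5912,.217,.25],velocity=.1)
env.movel([.575,.2165,.30],velocity=.15)
p=top(.095,.13); S()
cv2.imwrite('pics/w5.png',cv2.resize(p,(600,450)))
for n in ("scene","side"):
    p,d=camera(n);P=cloud(calibration(n),d);hsv=cv2.cvtColor(p,cv2.COLOR_BGR2HSV)
    w=(np.hypot(P[...,0]-.593,P[...,1]-.217)<.045)&(P[...,2]>.1)&(P[...,2]<.13)&(hsv[...,1]<60)&(hsv[...,2]>120)
    Q=P[w];print(n,len(Q),Q.mean(0),np.median(Q[:,2]))
E
```

```text
top 6126 ((0.5923284888267517, 0.21867674589157104), 0.05021578073501587) plane [-0.0003 -0.006   0.1111]
 [0.5747 0.2163 0.299 ] [-0.7  -0.17 -0.19] 0.0602 19.07
scene 403 [0.59333972 0.21644233 0.11012742] 0.11014159301973783
side 180 [0.59291634 0.21406597 0.1107335 ] 0.11092989433687189
```

View pics/w5.png

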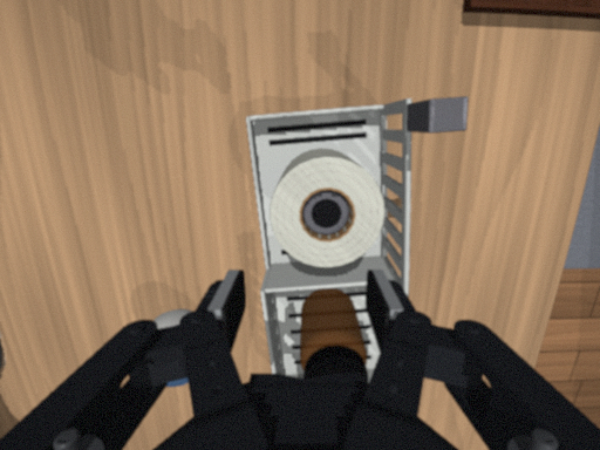

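The wrist view shows the roll concentric with the spindle at (327,212). Its top is at z≈0.111, level, which means it is home. Nothing is being touched, so I'll hand in.

```bash
python3 -c "
from h import *
print(job.job_done())"
```

```text
the job is handed in; nothing more can be done
None
```

The roll is pressed fully home on the spindle, flat and level on its seat and released (top measured at z≈0.111 m, 0.112 expected), and the job was handed in at about 19 s; no verdict came back.

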